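# Wedge the practice plate tight on the wedge board and hold it

## Task

The tattoo practice plate is lying loose on the plywood wedge board. Pick up the wooden wedge (not the parallel batten), slide it thin end first into the wide mouth of the gap between the plate and the angled cleat, flat on the board and with its straight side to the plate, and push it in hand-tight, without ramming it, until the plate is pressed flush along the straight rail. Finish while still gripping the wedge and holding it tight like that, ready for the plate to be taped down; leave everything else on the bench where it is.

Things in the scene. Friction and masses are not known exactly. Their poses are not given: they have to be found in the camera images.
- board: Plywood wedge board 210 (x) x 290 (y) x 15 thick, fixed, yaw within 0.2 rad. Origin: centre of its underside, on the table. +x points to the straight rail (far side), +y to the end stop (left). Its right end is open: the wedge goes in there. Plate flush and wedge tight, the wedge's origin is at about board x = -40, y = -89, z = 15 mm, its x axis along board +y.
- rail: Straight hardwood rail along the board's far edge, 20 wide, standing 20 above the board's top face; same origin and axes as board. Inner face at board x = +85 mm, from y = -45 to +145. The plate's far edge must lie flush along it.
- end_stop: Hardwood strip across the board's left end, 18 wide, 20 high; same origin and axes as board. Inner face at board y = +127 mm, from x = -45 to +85. It catches the plate, which drifts this way when the wedge is slid in.
- cleat: Angled hardwood cleat on the board's near side, 127 long, 20 wide, 20 high; same origin and axes as board. Its inner face, towards the plate, runs from board (x, y) = (-54.3, -30) mm at the wide mouth to (-33.5, +95) mm at the narrow end: 1 in 6, the same as the wedge's taper.
- plate: Practice plate, plywood with a cream silicone face, 105 (x) x 150 (y) x 9 thick, about 0.15 kg, loose on the board, 4 to 9 mm off the rail and a little askew (0.03 rad). Origin: centre of its underside; axes like the board's when square. Flush to the rail its origin is at board x = +32.5 mm, its near edge at board x = -20 mm.
- plate_left (a point): Point on the bottom of the plate's far edge (plate x = +52.5 mm, y = +70 mm).
- plate_right (a point): Point on the bottom of the plate's far edge (plate x = +52.5 mm, y = -70 mm).
- corner (a point): Fixed point on the board's top face where the inner faces of rail and end stop meet, board (85, 127, 15) mm; axes like the board's. A point of the plate's far edge lies flush when its x in this frame is 0.
- mouth (a point): Fixed point on the board's top face in the gap's wide mouth, board (-37, -30, 15) mm. With the plate at the rail the gap here is 34 mm wide; at the start, with the plate nearer the cleat, 22 to 33 mm.
- wedge: Beech wedge 194 long, 24 high, lying right or left of the board (swapped with the batten). Origin: centre of the butt's underside; +x to the thin end. Butt to grip: x -25 to +25, 40 wide, dark dot on top. Blade: x +25 to +169, tapering 40 to 16 wide. Straight side: y = -20 all along; tapered side: y = +20 (at x 25) to -4 (at x 169). 0.11 kg.
- wedge_tip (a point): Middle of the thin end of the wedge, at its underside (wedge x = +169, y = -12 mm).
- batten: Bystander: plain parallel beech batten, 194 x 40 x 24 high, as long and high as the wedge but not tapered; origin at the centre of its underside. Leave it.
- tape: Bystander: roll of masking tape, 60 across, 18 high, lying on the right rear of the board; origin at the centre of its underside.
- machine: Bystander: pen-shaped tattoo machine, 125 long, 30 thick, lying near the robot; origin at its underside.
- jar: Bystander: low jar, 64 across, 55 high, near the robot, right.
- ink_a: Bystander: ink bottle, 34 across, 85 high, behind the board.
- ink_b: Bystander: ink bottle, 34 across, 85 high, behind the board.
- wash: Bystander: tall wash bottle, 68 across, 180 high, far right.
Things that resemble listed ones, but are neither listed nor needed, are in the scene too. Leave any turquoise look-alike of the wedge alone.

How it is judged (in metres and radians):
On the way, in this order (a step that is already met when the one before it is completed fails the run):
1. the wedge is lifted off the table in the gripper (height (world z) of wedge above 0.012 m and contact force between the fingers and wedge above 2 N), for 0.1 s.
2. the thin end of the wedge is in the gap between the plate and the angled cleat, entered from the wide mouth, flat on the board (y of wedge_tip in the frame of board above -0.02 m and x of wedge_tip in the frame of board between -0.055 and -0.018 m and y of wedge in the frame of board below -0.05 m and z of wedge_tip in the frame of board below 0.021 m), for 0.1 s.
At the end, for the whole second after the job is handed in: Plate flat, both ends of its far edge within 2 mm of the rail, pressing on it with over 2 N; wedge flat on the board (within 5 mm), thin end in, tight between plate (over 2 N) and cleat (over 1 N); fingers still grip it with over 5 N; all at rest (x of each of plate_left, plate_right in the frame of corner above -0.002 m and z of plate in the frame of board below 0.018 m and angle between plate's own z axis and vertical below 0.03 rad and contact force between plate and rail above 2 N and contact force between wedge and plate above 2 N and contact force between wedge and cleat above 1 N and contact force between the fingers and wedge above 5 N and y of wedge in the frame of board between -0.115 and -0.065 m and x of wedge in the frame of board between -0.05 and -0.03 m and angle between the x axis of wedge and the y axis of board, either way round below 0.06 rad and z of wedge in the frame of board below 0.02 m and angle between wedge's own z axis and vertical below 0.06 rad and linear speed of each of plate, wedge below 0.01 m/s); the arm keeps its last pose, push and grip.
It fails at once if the wedge is rammed: more than 80 N on the plate (contact force between wedge and plate above 80 N).
It fails at once if the batten, tape, machine, jar or a bottle is moved more than 3 cm (distance of any of batten, tape, machine, jar, ink_a, ink_b, wash from where it was at the start of the episode above 0.03 m).
It also fails if it takes over 48 s, if anything falls off the work surface, if the arm or the gripper's body presses on something with over 40 N, if the wrist force passes 120 N, or if a joint passes its speed limit or range.

## Robot

A 6-joint arm with a two-finger parallel gripper is mounted at the origin on the work surface. World frame = base frame: x ahead of the robot, y to its left, z up, the work surface at z = 0. Lengths are in m, angles in degrees, forces in N, time in s.
With the tool pointing down it reaches from about 0.35 to 0.875 m from the base axis. Payload 4.2 kg.
Tool frame: the origin (TCP) lies midway between the tips of the shut fingers; the grasp point (between the pads) lies 19 mm behind it; y points along the fingers, z is the direction in which the jaws open and shut, and the axes are right-handed (so a half turn about y gives the same grasp; the last joint's range is limited). The gripper opens to 87 mm and grips with 3 to 60 N. Pads are 19 mm wide; open, the fingers measure 117 mm over their backs; the gripper's body (75 mm by 190 mm) begins 51 mm behind the grasp point.
Start: joints at [87.812, 22.042, 0.453, 0, -68.411, -14.817], TCP at [0.183, 0.598, 0.223] pointing down, gripper open.
Joint ranges: [-179.83, 179.83], [-69.29, 118.12], [-61.27, 80.66], [-181.25, 117.63], [-171.15, -9.14], [-177.46, 177.46]. Speed limits (degrees/s): [159.86, 159.86, 180, 180, 180, 180].

## Interface

Orientations are given as [roll, pitch, yaw] about the fixed x, y, z axes, in that order (R = Rz(yaw) Ry(pitch) Rx(roll)).
In Python, from workcell import env gives the robot as it stands. The module is installed in compiled form; this text tells all that it offers. Calls block until the motion is done:
- env.goto(position, orientation): joint-space move of the TCP to a pose.
- env.move_straight(position, rotation=None, rate=0.15, force_limit=None): straight line of the TCP; rotation=None keeps the orientation; rate is the mean speed in m/s. With force_limit (N) it stops when the force on the tool has changed by that much, and returns True; else False.
- env.set_joints(angles): joint-space move.
- env.gripper_to(opening, grasp_force=None): opening from 0.0 (shut) to 1.0 (fully open); grasp_force is the grip in N (None keeps the last); returns when the fingers have stopped.
- env.dwell(seconds).
- env.inverse_kinematics(position, orientation): joint angles nearest the present ones, or None.
- env.read_state(): the state.
- env.grab_frame(name): name is "side" or "top"; returns a dict with "image" (420x560x3 uint8, blue, green, red), "fx", "fy", "cx", "cy" (pixels), "position" and "orientation" of the camera in the world. Camera axes: x right, y up, looking along -z (the intrinsics and any distortion apply to the point x, -y, -z); pixel columns grow to the right and rows downward; lengths in m; the calibration is good to about 2 mm. A picture is of the moment at which its call begins. There is no depth.
A pose or a line that the arm cannot do raises env.Unreachable and nothing moves.
- env.close_job(): hands the job in, once; it reports no verdict.
Trained networks look in a picture, given as the dict that the camera call returned (one of the last four; its "shot" number tells which), for a name from the list of things; names that differ only in an ending like _2 or _b are one class to them, and where a whole thing is asked for, a point or a joint stands for the part that bears it (a point fixed in the world has none). Each returns a list of dicts, best first, with "score" (0 to 1); they miss things now and then, are a little off and sometimes report something else, mostly with a low value. They report only what shows in the picture. A call takes as long as a camera call. They do not tell look-alikes from the thing itself.
- env.search_frame(picture, thing): "xyz" ([x, y, z] in m, in world coordinates, good to about 4 mm: the middle of the surface that is visible of it).
- env.trace(picture, thing): "mask" (420x560 bool, what is visible of it).
The state is a dict: "clock": time; "joint_positions": joint angles; "qvel": joint speeds; "joint_torque": joint torques, N m; "position": TCP position; "tool_rot": TCP orientation; "force": force on the tool from outside, world axes, zero at the start; "wrist_torque": the same for the moment, N m; "opening": opening from 0.0 (shut) to 1.0 (fully open).
Only numpy, scipy, OpenCV 4.12 (cv2) and the standard library are available. Lean on these libraries where they do the work, as an engineer would, in place of code of your own. Each camera call takes 0.05 s, during which the arm holds its last target. There are 200 camera calls.

## Working session

There is one attempt and no reset: what is moved stays moved. The work goes in short steps, each a Python script; the robot and the scene stay as the last script left them, time stands still between calls to the robot, and variables do not carry over. Pictures are saved under pics/ and viewed, about 8 in all and at most 12, crops included, and the job is handed in when it is done.

```bash
mkdir -p pics; ls
python3 - <<'E'
from workcell import env
import cv2,pickle
print(env.read_state())
for n in("top","side"):
    f=env.grab_frame(n); cv2.imwrite(f"pics/{n}0.png",f["image"]); pickle.dump(f,open(f"{n}0.pkl","wb"))
    print({k:v for k,v in f.items() if k!="image"})
    for t in("wedge","batten","plate","board","cleat","rail","end_stop","tape"):
        print(n,t,[(d["xyz"],round(d["score"],2)) for d in env.search_frame(f,t)])
print(env.read_state()["clock"])
E
```

```text
pics
{'clock': 0.0, 'joint_positions': array([ 8.78124440e+01,  2.20896221e+01,  3.78827039e-01, -2.86474974e-02,
       -6.84115449e+01, -1.48172748e+01]), 'qvel': array([-0.08131834, -0.01423256, -0.0462691 , -0.0433021 ,  0.02526348,
       -0.12437404]), 'joint_torque': array([-1.11152145e-03, -3.90666461e+01,  1.87408143e+01,  4.21985105e+00,
        1.10103789e-02, -1.91321715e-04]), 'position': array([0.18258214, 0.59709494, 0.22146599]), 'tool_rot': array([-8.98749193e+01,  5.55723599e-03,  1.62984606e+02]), 'force': array([-0.16579026,  0.51154084, -0.21966945]), 'wrist_torque': array([ 0.01172237, -0.00611821,  0.02855312]), 'opening': 0.9990203783872558}
{'fx': 381.64550956504416, 'fy': 381.64550956504416, 'cx': 279.67430401370086, 'cy': 208.57420738870087, 'position': array([ 0.45005557, -0.12416028,  1.08464244]), 'orientation': array([  6.31703232,   1.31383301, -90.81048586]), 'shot': 1}
top wedge [([0.4729, -0.3371, 0.0243], 0.92), ([0.4065, -0.537, 0.0217], 0.58)]
top batten [([0.4242, 0.3286, 0.0266], 0.8)]
top plate [([0.5892, 0.0498, 0.0233], 0.59), ([0.3348, 0.13
[... 294 characters left out ...]
1017, 0.0339], 0.47)]
{'fx': 546.609812668741, 'fy': 546.609812668741, 'cx': 278.86202772389476, 'cy': 202.6543959244429, 'position': array([0.40216864, 0.77926594, 1.11145261]), 'orientation': array([  40.26738684,    0.72284894, -169.87409197]), 'shot': 2}
side wedge [([0.4807, -0.3276, 0.0283], 0.91), ([0.4055, -0.5289, 0.0248], 0.64)]
side batten [([0.5888, 0.0588, 0.0191], 0.74), ([0.4243, 0.3392, 0.0255], 0.63), ([0.6545, 0.0552, 0.0364], 0.58)]
side plate []
side board [([0.5269, 0.0262, 0.0167], 0.9)]
side cleat [([0.5082, 0.0614, 0.0358], 0.8), ([0.593, 0.0561, 0.028], 0.54)]
side rail [([0.657, 0.0567, 0.0357], 0.8)]
side end_stop [([0.5981, 0.1492, 0.0346], 0.74)]
side tape []
0.9
```

View pics/top0.png

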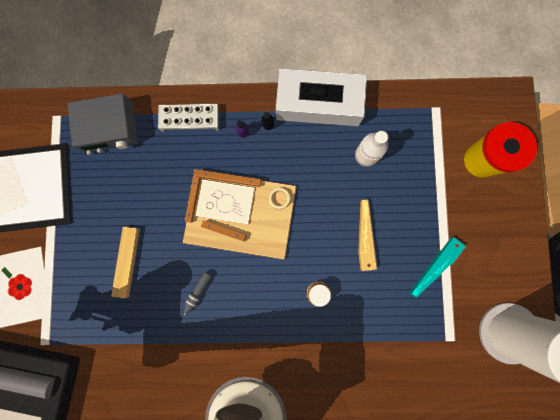

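View pics/side0.png

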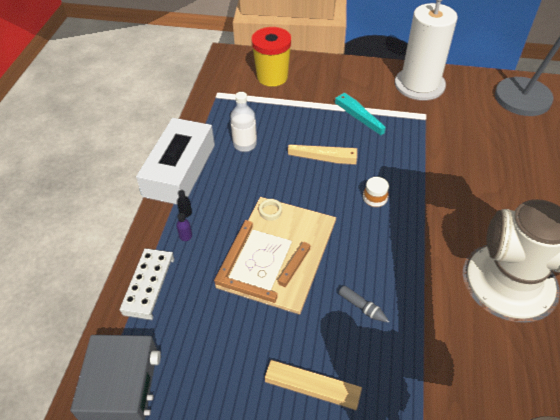

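The wedge lies right of the board, with its butt (dot) at px (369,268) and its thin end at (365,200). The batten is at (125,262), the turquoise look-alike at (440,265), and the cleat's wide mouth at about (248,238). Next I fit the wedge and board poses to the masks from both cameras.

```bash
cat > h.py <<'E'
import numpy as np,cv2
from scipy.spatial.transform import Rotation as R
from scipy.optimize import minimize
from workcell import env
def proj(f,P):
    q=R.from_euler('xyz',f["orientation"],degrees=True).inv().apply(np.asarray(P)-f["position"])
    return np.c_[f["cx"]+f["fx"]*q[:,0]/-q[:,2], f["cy"]+f["fy"]*-q[:,1]/-q[:,2]]
def prism(o,z0,z1): o=np.array(o,float)/1000; return np.r_[np.c_[o,np.full(len(o),z0/1e3)],np.c_[o,np.full(len(o),z1/1e3)]]
def box(x0,x1,y0,y1,z0,z1): return prism([(x0,y0),(x1,y0),(x1,y1),(x0,y1)],z0,z1)
WEDGE=prism([(-25,-20),(-25,20),(25,20),(169,-4),(169,-20)],0,24)
BOARD=np.r_[box(-105,105,-145,145,0,15),box(85,105,-45,145,15,35),box(-45,85,127,145,15,35)]
PLATE=box(-52.5,52.5,-75,75,0,9)
def place(M,p,z=0): return R.from_euler('z',p[2]).apply(M)+[p[0],p[1],z]
S=8
def hullmask(f,M,p,z):
    h=cv2.convexHull(proj(f,place(M,p,z)).astype(np.float32))
    im=np.zeros((420*2,560*2),np.uint8); cv2.fillConvexPoly(im,np.round((h*2+.5)*16).astype(np.int32),255,shift=4,lineType=cv2.LINE_AA)
    return cv2.resize(im,(560,420),interpolation=cv2.INTER_AREA)/255.
def fit(M,p0,obs,z=0):
    def c(p): return sum(np.abs(hullmask(f,M,p,z)-m).sum()/m.sum() for f,m in obs)/len(obs)
    best=None
    for a in(-.1,0,.1):
        q=np.array(p0)+[0,0,a]
        r=minimize(c,q,method='Nelder-Mead',options=dict(initial_simplex=[q,q+[.012,0,0],q+[0,.012,0],q+[0,0,.08]],xatol=1e-4,fatol=1e-5))
        if best is None or r.fun<best.fun: best=r
    return best.x,best.fun
def near(f,t,uv):
    L=[d["mask"] for d in env.trace(f,t)]
    L=[m for m in L if np.hypot(*(np.argwhere(m).mean(0)[::-1]-uv))<40]
    return L[0] if L else None
def hull(m):
    h=cv2.convexHull(np.argwhere(m)[:,::-1].astype(np.int32)); o=np.zeros(m.shape,np.uint8); cv2.fillConvexPoly(o,h,1); return o>0
E
python3 - <<'E'
from h import *
ow,ob=[],[]
for n in("top","side"):
    f=env.grab_frame(n); im=f["image"].copy()
    m=near(f,"wedge",proj(f,[[.475,-.335,.02]])[0])
    if m is not None: ow.append((f,m))
    u=None
    for t,c in(("board",(.53,0,.015)),("rail",(.656,.05,.035)),("end_stop",(.6,.145,.035)),("plate",(.59,.05,.024))):
        m=near(f,t,proj(f,[c])[0]); print(n,t,None if m is None else m.sum())
        if m is not None:u=m if u is None else u|m
    ob.append((f,hull(u)))
print("wedge",[fit(WEDGE,(.4,-.345,0),o) for o in(ow,ow[:1],ow[1:])])
print("board",[fit(BOARD,(.55,0,-.15),o) for o in(ob,ob[:1],ob[1:])])
w=fit(WEDGE,(.4,-.345,0),ow)[0]; b=fit(BOARD,(.55,0,-.15),ob)[0]
np.save("wb.npy",[w,b])
C=prism([(-54.3,-30),(-33.5,95)],15,35)
out=[]
for f,_ in ob:
    k=3; im=cv2.resize(f["image"],None,fx=k,fy=k,interpolation=cv2.INTER_CUBIC)
    for M,p,col in((WEDGE[5:],w,(0,0,255)),(BOARD[4:8],b,(0,0,255)),(box(-45,85,-45,127,15,35)[4:],b,(0,255,0)),(C[2:],b,(255,255,0)),(C[:2],b,(255,0,255))):
        q=proj(f,place(M,p)); cv2.polylines(im,[np.round((q+.5)*k).astype(np.int32)],True,col,1)
    c=((proj(f,[[.51,-.12,.02]])[0])*k).astype(int); out.append(im[c[1]-300:c[1]+300,c[0]-400:c[0]+400])
cv2.imwrite("pics/ft.png",out[0]);cv2.imwrite("pics/fs.png",out[1])
E
```

```text
top board 5613
top rail 550
top end_stop 309
top plate 1905
side board 6085
side rail 681
side end_stop 604
side plate 2291
wedge [(array([ 0.42089742, -0.34084146,  0.08644823]), np.float64(0.08082603368433322)), (array([ 0.42064982, -0.34103458,  0.08773721]), np.float64(0.07434099467601611)), (array([ 0.42125095, -0.34103275,  0.0872635 ]), np.float64(0.08635140330642062))]
board [(array([ 0.55577118,  0.01319326, -0.17348314]), np.float64(0.016942178590900813)), (array([ 0.55582952,  0.01329967, -0.17305914]), np.float64(0.017670976780057305)), (array([ 0.55565641,  0.01302881, -0.17596028]), np.float64(0.01594503160158401))]
```

View pics/ft.png

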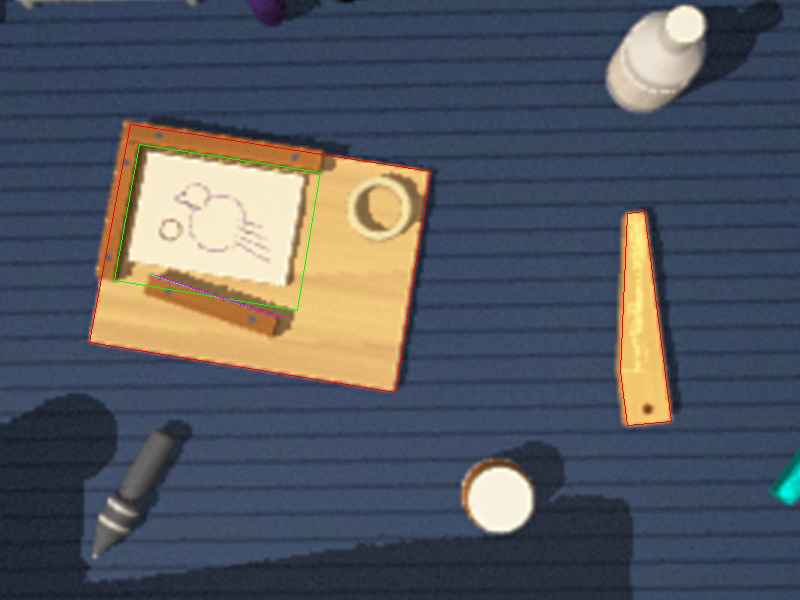

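View pics/fs.png

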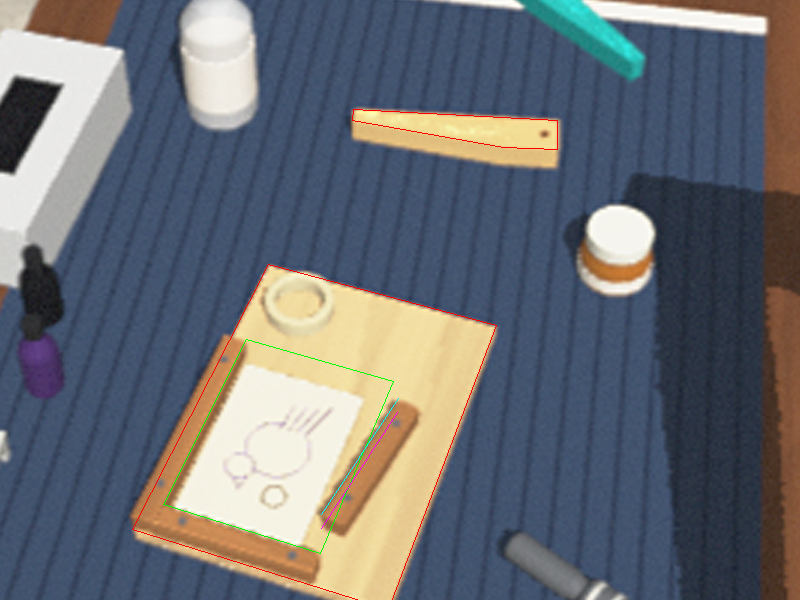

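The overlays line up with the wedge, board, rail and cleat to about 1 mm. Now I grasp the butt, lift, and carry the wedge to a hover in front of the mouth.

```bash
cat >> h.py <<'E'
w,b=np.load("wb.npy") if __import__("os").path.exists("wb.npy") else (None,None)
def bw(x,y): # board mm -> world xy
    c,s=np.cos(b[2]),np.sin(b[2]); return b[0]+(c*x-s*y)/1e3, b[1]+(s*x+c*y)/1e3
def rep():
    s=env.read_state(); print("t %.1f"%s["clock"],s["position"].round(4),s["tool_rot"].round(1),"F",s["force"].round(1),"T",s["wrist_torque"].round(2),"op %.3f"%s["opening"]); return s
E
python3 - <<'E'
from h import *
f=env.grab_frame("top"); g=env.grab_frame("side")
o=[(x,hull(m)) for x in(f,g) for m in[near(x,"plate",proj(x,[[.59,.05,.024]])[0])] if m is not None]
p,e=fit(PLATE,(.59,.05,b[2]),o,.015); d=R.from_euler('z',-b[2]).apply([p[0]-b[0],p[1]-b[1],0])
print("plate in board mm",d*1e3,"yaw",p[2]-b[2],e)
yw=np.degrees(w[2])
env.goto([w[0],w[1],.12],[-90,0,yw]); rep()
env.move_straight([w[0],w[1],.004],rate=.1,force_limit=15); rep()
env.gripper_to(0.,50); rep()
env.move_straight([w[0],w[1],.11],rate=.12); rep()
yb=np.degrees(b[2])+90
env.goto([*bw(-56,-225),.11],[-90,0,yb]); rep()
f=env.grab_frame("top"); cv2.imwrite("pics/top1.png",cv2.resize(f["image"][120:320,200:460],None,fx=3,fy=3))
f=env.grab_frame("side"); cv2.imwrite("pics/side1.png",cv2.resize(f["image"][100:300,180:440],None,fx=3,fy=3))
E
```

```text
plate in board mm [27.98628402 45.80850731  0.        ] yaw 0.006300792036816827 0.05265213894704324
t 5.1 [ 0.4214 -0.3404  0.1201] [-90.  -0.   5.] F [0.9 0.3 0.1] T [ 0.04 -0.14 -0.  ] op 1.005
t 6.4 [ 0.4214 -0.3411  0.0046] [-90.   -0.1   5. ] F [0.7 0.5 0.2] T [ 0.03 -0.17  0.  ] op 1.003
t 7.2 [ 0.4209 -0.3409  0.004 ] [-90.   0.   5.] F [-0.6 -0.3 -0.2] T [ 0.04 -0.16  0.06] op 0.455
t 8.3 [ 0.4202 -0.3405  0.1091] [-89.9   0.1   4.9] F [-0.5 -0.3 -1.2] T [ 0.06 -0.04 -0.05] op 0.451
t 9.2 [ 0.4616 -0.199   0.1096] [-90.   0.  80.] F [ 0.3 -0.1 -1.1] T [ 0.01 -0.04  0.04] op 0.456
```

View pics/side1.png

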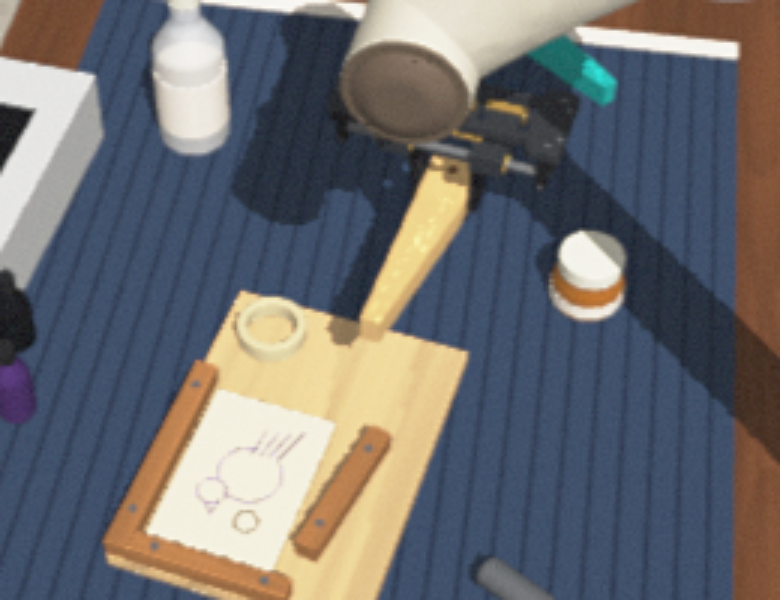

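The side crop shows the wedge gripped at the butt with its straight side facing the plate and the tip at px (373,328), heading for the gap. The cleat mouth end is at (375,435). I set it down on the board and take one close look before it enters.

```bash
cat >> h.py <<'E'
def wfit(z=.015): # wedge in board coords
    o=[]
    s=env.read_state(); p0=(s["position"][0],s["position"][1],np.radians(s["tool_rot"][2]))
    for n in("top","side"):
        f=env.grab_frame(n); q=proj(f,place(WEDGE,p0,z)); h=cv2.convexHull(q.astype(np.float32))
        m=near(f,"wedge",q.mean(0)); cv2.imwrite(f"pics/{n}_{f['shot']}.png",cv2.resize(f["image"][120:320,180:440],None,fx=3,fy=3,interpolation=cv2.INTER_CUBIC))
        # silhouette of blade only (butt is hidden by the gripper)
        if m is not None:o.append((f,m))
    B=prism([(40,-20),(40,17.5),(169,-4),(169,-20)],0,24)
    out=[]
    for f,m in o:
        # compare only the region beyond x=40
        def c(p):
            a=hullmask(f,B,p,z); full=hullmask(f,WEDGE,p,z); far=full-a
            return (np.abs(a-m)*(far<.5)).sum()/100
        q=np.array(p0); r=minimize(c,q,method='Nelder-Mead',options=dict(initial_simplex=[q,q+[.006,0,0],q+[0,.006,0],q+[0,0,.04]],xatol=1e-4))
        t=place(np.array([[.169,-.012,0]]),r.x,z)[0]; d=R.from_euler('z',-b[2]).apply(t-[b[0],b[1],0])*1e3
        out.append((d.round(1),round(np.degrees(r.x[2]-b[2]),1),round(r.fun,2)))
    return out
E
python3 - <<'E'
from h import *
print(env.move_straight([*bw(-59.6,-225),.019],rate=.06,force_limit=6)); rep()
print(env.move_straight([*bw(-56.5,-206),.019],rate=.05,force_limit=10)); rep()
print("tip should be",-44.5,-37, wfit())
E
ls -t pics|head -2
```

```text
False
t 11.0 [ 0.4585 -0.1982  0.0193] [-90.1  -0.   80.1] F [-0.1  0.3 -0.8] T [-0.03 -0.06 -0.03] op 0.454
False
t 11.5 [ 0.4648 -0.1796  0.019 ] [-90.   -0.   80.1] F [-0.8 -0.6 -0.7] T [ 0.11 -0.05 -0.01] op 0.455
tip should be -44.5 -37 []
side_10.png
top_9.png
```

View pics/side_10.png

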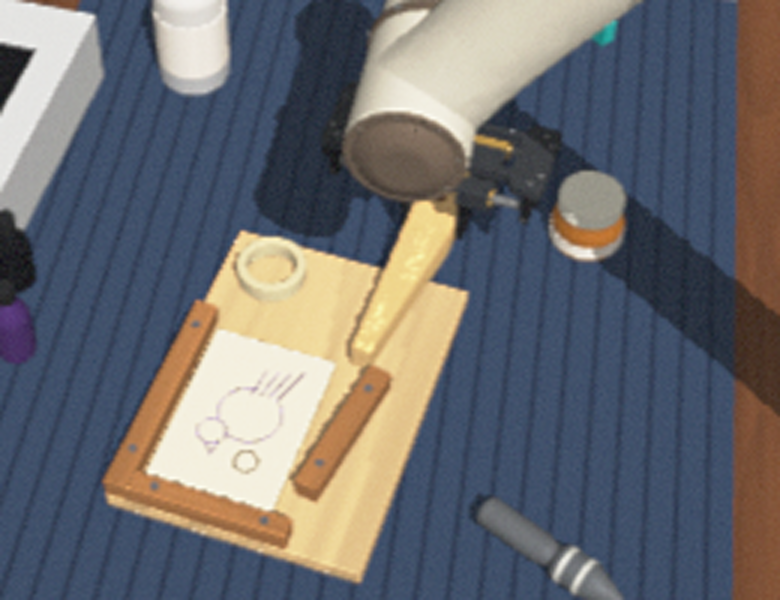

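View pics/top_9.png

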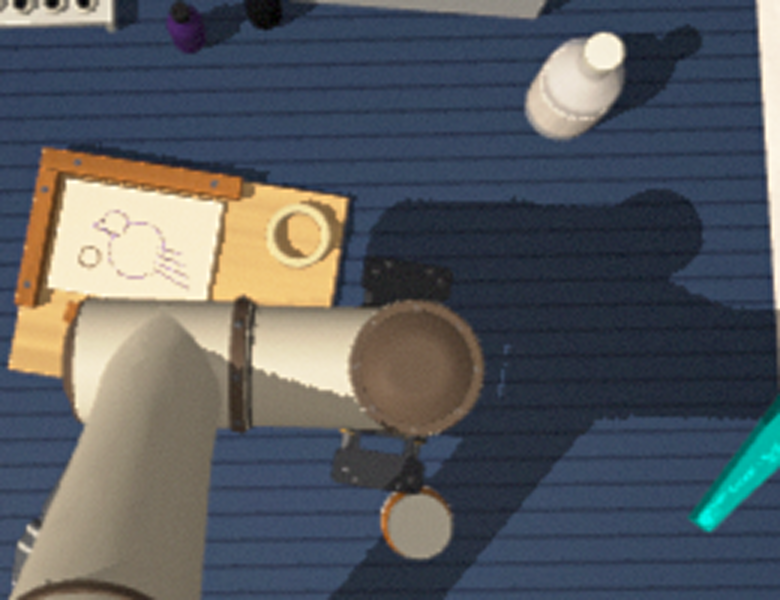

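The side crop shows the tip at about px (362,355), short of the mouth between the plate corner (333,368) and the cleat end (370,372). The arm hides the gap in the top view. A zoomed overlay will check the lateral aim.

Run:
```python
from h import *
s=env.read_state(); f=env.grab_frame("side"); k=8
im=cv2.resize(f["image"],None,fx=k,fy=k,interpolation=cv2.INTER_CUBIC)
p=(s["position"][0],s["position"][1],np.radians(s["tool_rot"][2]))
C=prism([(-54.3,-30),(-33.5,95)],15,35)
W=WEDGE+[0,0,.015]
for Q,col in((place(W[5:],p),(0,0,255)),(place(W[[3,4]],p),(0,0,255)),(place(C[2:],b),(255,255,0)),(place(C[:2],b),(255,0,255))):
    cv2.polylines(im,[np.round((proj(f,Q)+.5)*k).astype(np.int32)],True,col,1)
c=(proj(f,[[*bw(-42,-40),.03]])[0]*k).astype(int)
cv2.imwrite("pics/z.png",im[c[1]-300:c[1]+300,c[0]-350:c[0]+350])
```

```text
(no output)
```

View pics/z.png

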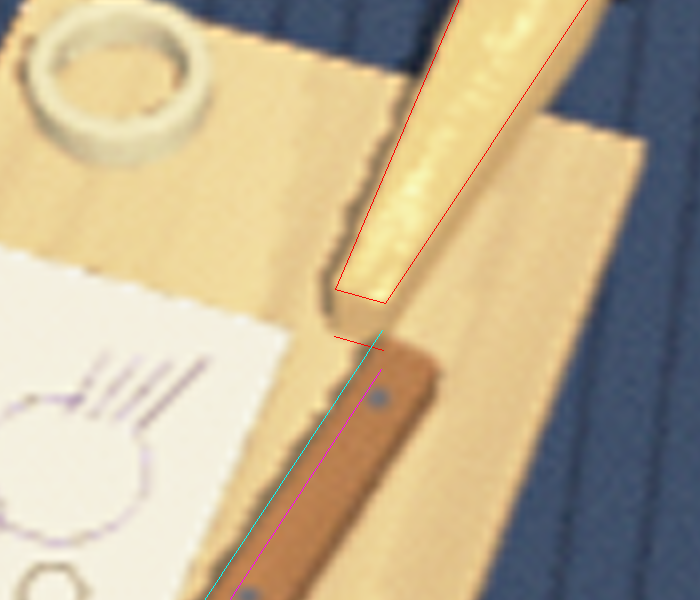

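The overlay agrees: the tip outline matches, and the tip's tapered side is about 2–3 mm inside the cleat face with about 12 mm clear to the plate. I slide in along the cleat's slope, then creep while watching the force.

```bash
cat >> h.py <<'E'
def cx(y): return -40-(-89-y)/-6*-1 if 0 else -40+(y+89)/6
def fb(msg=""):
    s=env.read_state(); F=R.from_euler('z',-b[2]).apply(s["force"]); d=R.from_euler('z',-b[2]).apply(s["position"]-[b[0],b[1],0])*1e3
    print("t %.1f %s pos"%(s["clock"],msg),d.round(1),"yaw %.1f"%(s["tool_rot"][2]-np.degrees(b[2])),"F",F.round(1),"T",s["wrist_torque"].round(2),"op %.3f"%s["opening"]); return F
def step(y,off,lim,rate=.04,z=.0185):
    r=env.move_straight([*bw(cx(y)+off,y),z],rate=rate,force_limit=lim); fb(f"y{y} off{off} hit{r}"); return r
E
python3 - <<'E'
from h import *
ok=True
for y,off in((-193,4.5),(-180,4.5),(-150,3),(-130,2.5)):
    if step(y,off,8): ok=False;break
if ok:
    for y in(-122,-116,-111,-107,-104):
        if step(y,1.5,12,.03): break
E
```

```text
t 12.3 y-193 off4.5 hitFalse pos [ -52.1 -192.4   18.8] yaw 90.0 F [-0.2  1.7  2.8] T [ 0.64 -0.21 -0.03] op 0.452
t 12.8 y-180 off4.5 hitFalse pos [ -50.3 -179.5   18.8] yaw 90.0 F [-0.9  0.8  5.1] T [0.36 0.05 0.03] op 0.459
t 13.7 y-150 off3 hitFalse pos [ -46.9 -149.9   18.9] yaw 90.0 F [ 0.1 -1.1  5.1] T [-0.27  0.23  0.02] op 0.452
t 14.3 y-130 off2.5 hitFalse pos [ -44.4 -129.9   18.9] yaw 90.1 F [-0.3 -0.4  7.6] T [-0.27  0.37  0.08] op 0.457
t 14.8 y-122 off1.5 hitFalse pos [ -44.1 -122.    18.9] yaw 90.0 F [-0.7 -1.4  7.2] T [-0.34  0.34  0.09] op 0.453
t 15.1 y-116 off1.5 hitFalse pos [ -43.1 -116.    18.9] yaw 90.0 F [-0.8 -1.5  7.9] T [-0.37  0.39  0.07] op 0.454
t 15.4 y-111 off1.5 hitFalse pos [ -42.3 -111.1   18.9] yaw 90.0 F [-1.5 -1.7  7.7] T [-0.38  0.33  0.08] op 0.453
t 15.7 y-107 off1.5 hitFalse pos [ -41.7 -107.1   18.9] yaw 90.0 F [-2.4 -1.9  8.1] T [-0.42  0.44  0.08] op 0.452
t 15.9 y-104 off1.5 hitFalse pos [ -41.3 -104.2   18.9] yaw 90.0 F [-1.1 -2.4  8. ] T [-0.53  0.37  0.07] op 0.457
```

Run:
```python
from h import *
y,off=-102,1.0
while y<=-84:
    r=step(y,off,15,.02); s=env.read_state(); F=R.from_euler('z',-b[2]).apply(s["force"])
    if r or F[1]<-12 or abs(F[0])>10: break
    y+=2; off=max(off-.2,.3)
env.dwell(.3); fb("end")
```

```text
t 16.2 y-102 off1.0 hitFalse pos [ -41.3 -102.2   18.9] yaw 90.0 F [-0.5 -2.9  7.6] T [-0.59  0.3   0.07] op 0.452
t 16.4 y-100 off0.8 hitFalse pos [ -41.2 -100.2   18.9] yaw 90.0 F [-1.  -3.5  6.4] T [-0.64  0.3   0.06] op 0.458
t 16.7 y-98 off0.6000000000000001 hitFalse pos [-41.1 -98.3  19. ] yaw 90.0 F [-1.6 -2.6  6.8] T [-0.65  0.31  0.05] op 0.456
t 16.9 y-96 off0.4000000000000001 hitFalse pos [-41.  -96.3  18.9] yaw 90.0 F [-1.8 -3.4  7.8] T [-0.72  0.35  0.07] op 0.456
t 17.2 y-94 off0.3 hitFalse pos [-40.9 -94.4  18.9] yaw 90.0 F [-0.8 -2.8  7.3] T [-0.83  0.44  0.12] op 0.456
t 17.4 y-92 off0.3 hitFalse pos [-40.8 -92.6  18.9] yaw 90.1 F [-1.9 -3.6  7.8] T [-0.94  0.47  0.14] op 0.456
t 17.7 y-90 off0.3 hitFalse pos [-40.7 -90.7  18.9] yaw 90.1 F [-2.4 -3.6  8.3] T [-1.03  0.64  0.18] op 0.451
t 17.9 y-88 off0.3 hitFalse pos [-40.5 -88.9  18.9] yaw 90.1 F [-2.1 -4.9  9.4] T [-1.23  0.73  0.2 ] op 0.458
t 18.2 y-86 off0.3 hitFalse pos [-40.3 -87.9  19. ] yaw 90.1 F [ -1.2 -10.8   9.5] T [-2.62  0.58  0.35] op 0.457
t 18.4 y-84 off0.3 hitFalse pos [-40.3 -87.8  19. ] yaw 90.1 F [  0.7 -19.1   9. ] T [-5.25  0.32  0.38] op 0.454
t 18.8 end pos [-40.4 -87.8  18.9] yaw 90.1 F [  0.8 -19.3   8.5] T [-5.25  0.34  0.4 ] op 0.454
```

Resistance rose sharply at y ≈ -88, and the wedge now holds at about 19 N of push, close to the expected -89. I check the plate and wedge by camera.

Run:
```python
from h import *
k=5
fs=[env.grab_frame("top"),env.grab_frame("side")]; o=[]
for f in fs:
    m=near(f,"plate",proj(f,[[.59,.05,.024]])[0])
    if m is not None:o.append((f,hull(m)))
    for t in ("batten","tape"): print(t,[(np.round(d["xyz"],3),round(d["score"],2)) for d in env.search_frame(f,t)][:2])
for oo in(o,o[-1:]):
    p,e=fit(PLATE,(.59,.05,b[2]),oo,.015); print("plate",R.from_euler('z',-b[2]).apply([p[0]-b[0],p[1]-b[1],0])*1e3,p[2]-b[2],e)
f=fs[1]; im=cv2.resize(f["image"],None,fx=k,fy=k,interpolation=cv2.INTER_CUBIC); s=env.read_state()
pw=(s["position"][0],s["position"][1],np.radians(s["tool_rot"][2]))
P=place(PLATE[4:],(.0325,.052,0),.015)
for Q,col in((place((WEDGE+[0,0,.015])[5:],pw),(0,0,255)),(place(P,b),(0,255,0))):
    cv2.polylines(im,[np.round((proj(f,Q)+.5)*k).astype(np.int32)],True,col,1)
c=(proj(f,[[*bw(20,20),.03]])[0]*k).astype(int)
cv2.imwrite("pics/z2.png",im[c[1]-300:c[1]+300,c[0]-300:c[0]+350]); fb()
```

```text
batten [(array([0.426, 0.332, 0.025]), 0.94), (array([ 0.614, -0.033,  0.015]), 0.32)]
tape [(array([ 0.614, -0.117,  0.034]), 0.53)]
batten [(array([0.422, 0.337, 0.025]), 0.81), (array([ 0.716, -0.329,  0.096]), 0.5)]
tape [(array([ 0.596, -0.078,  0.032]), 0.77)]
plate [33.68995402 47.48270898  0.        ] 0.01943803496303223 0.16809580369591662
plate [33.28605673 44.23311064  0.        ] 0.03186585070162923 0.06013353617308992
t 19.1  pos [-40.3 -87.8  18.9] yaw 90.1 F [  0.9 -18.4   9.9] T [-5.14  0.35  0.34] op 0.455
```

View pics/z2.png

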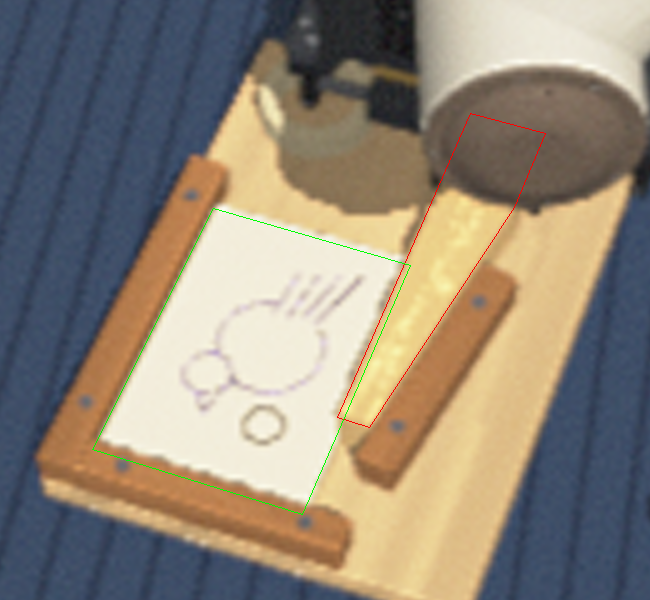

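The picture shows the plate filling the flush outline along the rail (213,207)–(97,448). The wedge lies between the plate and cleat with its tip at about (355,420). The pose and push are steady, so I hand in.

Run:
```python
from h import *
env.dwell(.5); fb("final"); print(env.read_state()["qvel"].round(2)); env.close_job()
```

```text
t 19.6 final pos [-40.4 -87.8  19. ] yaw 90.1 F [  1.4 -18.3   8.8] T [-5.16  0.33  0.36] op 0.455
[-0.12 -0.03  0.07  0.01  0.02 -0.07]
the job is handed in; nothing more can be done
```

I picked up the wedge by its butt and slid it thin end first into the wide mouth, flat on the board with its straight side to the plate. I pushed until it was tight and handed in at 19.6 s, still gripping it at a 50 N setting. No verdict was reported.

**Last checks**
- **Wedge:** the gripper was steady at board (-40.4, -87.8) mm, yaw 90.1°, against a target of about (-40, -89). The push was about 18 N along board +y with almost no net sideways force, so it should be tight against both plate and cleat. I had no direct reading of those contact forces. The tool was also pressing down with about 9 N.
- **Plate:** in the overlay its far edge lay along the rail, and the fitted position was x of about 33.5 mm against 32.5 for flush.

**Checks that failed or disagreed**
- **Plate angle:** the mask fits gave a skew of 0.02–0.03 rad. The wedge partly hid the plate, and the overlay showed no such skew, so I didn't act on it.
- **Wedge tip:** the camera fit just before entry found nothing because the arm hid the wedge. I used a zoomed overlay instead.
- **Tape:** its detections (0.614, -0.117 and 0.596, -0.078) differ from the start (0.600, -0.102) by up to 24 mm. The gripper partly hid the tape. By geometry the fingers stayed more than 25 mm away from it, so I believe it didn't move.
- **Other bystanders:** the batten read the same to within a few millimetres. I didn't measure the machine, jar or bottles again.

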